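# Mount a polishing wheel on its arbor and set it in the stand

## Robot

A 6-joint arm with a two-finger parallel gripper is mounted at the origin on the work surface. World frame = base frame: x ahead of the robot, y to its left, z up, the work surface at z = 0. Lengths are in m, angles in rad, forces in N, time in s.
With the tool pointing down it reaches from about 0.375 to 0.925 m from the base axis. Payload 5.7 kg.
Tool frame: the origin (TCP) lies on the front face of the gripper's body, between the roots of the fingers; the fingertips stand 73 mm ahead of it and the grasp point (between the pads) lies 54 mm ahead of it; z points along the fingers, x is the direction in which the jaws open and shut, and the axes are right-handed (so a half turn about z gives the same grasp; the last joint's range is limited). The gripper opens to 85 mm and grips with 20 to 120 N. Pads are 22 mm wide; open, the fingers measure 114 mm over their backs; the gripper's body (76 mm by 85 mm) begins 54 mm behind the grasp point. The pads swing forward as they close: fully open they stand 13 mm farther back than shut.
Start: joints at [-1.289, 0.359, 1.51, -0, 1.272, -0.115], TCP at [0.232, -0.553, 0.304] pointing down, gripper open.
Joint ranges: [-2.97, 2.97], [-1.01, 2.36], [0.21, 2.38], [-0.96, 4.11], [0.2, 2.71], [-2.98, 2.98]. Speed limits (rad/s): [2.39, 2.39, 3.14, 3.14, 3.14, 3.14].

## Interface

Orientations are given as [roll, pitch, yaw] about the fixed x, y, z axes, in that order (R = Rz(yaw) Ry(pitch) Rx(roll)).
In Python, from station import telemetry, cams, workorder gives the robot as it stands. The module is installed in compiled form; this text tells all that it offers.
- The arm moves only by the tool drive_tool, never from a script. Its argument "plan" is a list of rows, each an object with "travel": the shift along the world's x, y, z in cm, a list of three; "delta_rot": the turn, a rotation vector about the world's x, y, z in rad, a list of three; "jaw": the opening, from 0 (shut) to 1 (fully open). In form: [{"travel": [tx, ty, tz], "delta_rot": [rx, ry, rz], "jaw": jaw}, ...]. A call has exactly 10 rows; each row shifts and turns the pose as measured when the row begins; what a row does not reach is not made up. A row lasts 1/8 s, in which the tool goes at most 62.5 mm and 10.7 degrees, less where a joint would pass 70% of its speed; a pose out of reach is approached as far as the arm can. A call with a gripper value outside its range is refused whole. The fingers move at their own pace and stop on an object; "grip_force" is the grip in N (left out, the last holds). Time passes only in rows, so rows that do not move let the fingers close, or fill a call up. It gives the time, the measured TCP pose, the force and the opening at its end, in the units of the state.
- telemetry.state(): the state, without advancing time (a new reading comes with each control period).
- cams.capture(name): name is "side" or "top" or "wrist"; returns the picture (384x512x3 uint8, red, green, blue); there is no depth.
- cams.calibration(name): a dict with "fx", "fy", "cx", "cy" (pixels), "R" (3x3) and "t" (3): a world point X has camera coordinates R X + t; the wrist camera has in their place "mount" (4x4, takes a point from camera to tool coordinates, whose origin is the TCP and whose axes are the tool frame's). Camera axes: x right, y down, z forward; pixel columns grow to the right and rows downward; lengths in m; the calibration is good to about 2 mm. A picture is of the moment at which its call begins: read the wrist's pose just before it. calibration takes no time and is no camera call.
- workorder.job_done(): hands the job in, once; it reports no verdict.
The state is a dict: "time_s": time; "qpos": joint angles; "qd": joint speeds; "effort": joint torques, N m; "ee_pos": TCP position; "orientation": TCP orientation; "wrist_force": force on the tool from outside, world axes, zero at the start; "wrist_torque": the same for the moment, N m; "width": opening from 0.0 (shut) to 1.0 (fully open).
Only numpy, scipy, OpenCV 4.12 (cv2) and the standard library are available. Lean on these libraries where they do the work, as an engineer would, in place of code of your own. Each camera call takes 0.05 s, during which the arm holds its last target. There are 200 camera calls.

## Task

Put the thick, wide polishing wheel over the spindle of the free-standing arbor, right down onto its foot, and let go of it. Then lift the arbor by its spindle, with the wheel on it, and set it upright and fully down in the empty seat. Leave the finished arbor in the other seat where it is.

Things in the scene. Friction and masses are not known exactly. Their poses are not given: they have to be found in the camera images.
- wheel: The thick, wide polishing wheel: an off-white rigid ring, outside diameter 64 mm, bore 38 mm, 25 mm thick, about 110 g, lying flat on the table. Origin at the centre of its underside, z up through the bore. Two lookalikes lie near it in changing order: a thin one (64 mm wide but only 10 mm thick) and a small one (42 mm wide, 14 mm bore, 25 mm thick); neither is wanted.
- arbor: The free-standing steel arbor, loose on the table: a round foot 60 mm in diameter and 18 mm high, with an upright spindle 18 mm in diameter on its centre. Whole height 80 mm; the top 6 mm of the spindle taper to 10 mm. About 0.4 kg. Origin at the centre of the foot's underside, z up along the spindle. With the wheel down on the foot, the wheel's underside is 18 mm and its top 43 mm above this origin, so 37 mm of spindle stands clear above the wheel.
- seat: The empty seat: a grey round cup, open at the top, fixed to the table. Outside diameter 94 mm, inside diameter 84 mm, rim 24 mm above the table, inner floor 6 mm above the table. Origin at the centre of its underside on the table, z up. The arbor's foot goes in it; a wheel on the arbor stays above the rim. A same-shaped seat elsewhere holds the finished arbor.
- spare_arbor: The finished arbor, of the same shape as the other, standing in the other seat with a thick wheel already on it; to be left alone. Origin at the centre of its foot's underside, 6 mm above the table; top of its spindle 86 mm above the table. Low odds and ends (at most 18 mm high) lie between the seats and the wheels.
There are look-alikes about, which are no part of the job. Leave any orange look-alike of the seat alone.

How it is judged:
By the outcome, as a careful person would: the job done as asked, in the order asked, and still so for the second after the job is handed in, with the robot touching nothing.
It also fails if it takes over 59 s, if anything falls off the work surface, if the arm or the gripper's body presses on something with over 40 N, if the wrist force passes 120 N, or if a joint passes its speed limit or range.

## Working session

There is one attempt and no reset: what is moved stays moved. The work goes in short steps, Python scripts to look and compute and a tool call to move; the robot and the scene stay as the last step left them, time stands still between calls to the robot, and variables do not carry over. Pictures are saved under pics/ and viewed, about 8 in all and at most 12, crops included, and the job is handed in when it is done.

Besides the shell and the picture viewer there is one more tool, called as a command line: name --argument value ..., lists and objects as JSON in quotes. drive_tool: Moves the arm, as the interface text tells. Its arguments: {"type":"object","properties":{"plan":{"type":"array","items":{"type":"object","properties":{"travel":{"type":"array","items":{"type":"number"}},"delta_rot":{"type":"array","items":{"type":"number"}},"jaw":{"type":"number"}}}},"grip_force":{"type":"number"}},"required":["plan"]}

```bash
mkdir -p pics
cat > h.py <<'E'
import numpy as np, cv2
from station import telemetry, cams, workorder
from scipy.spatial.transform import Rotation as Ro
def cam(name, st=None):
    c=cams.calibration(name)
    K=np.array([[c['fx'],0,c['cx']],[0,c['fy'],c['cy']],[0,0,1.]])
    if 'mount' in c:
        st=st or telemetry.state()
        T=np.eye(4);T[:3,:3]=Ro.from_euler('xyz',st['orientation']).as_matrix();T[:3,3]=st['ee_pos']
        W=np.linalg.inv(T@np.array(c['mount']));return K,W[:3,:3],W[:3,3]
    return K,np.array(c['R']),np.array(c['t'])
def ray(C,u,v,z):
    K,R,t=C;d=R.T@np.linalg.solve(K,[u,v,1.]);o=-R.T@t
    return o+d*(z-o[2])/d[2]
def proj(C,X):
    K,R,t=C;p=K@(R@np.array(X,float)+t);return p[:2]/p[2]
def snap(name,fn):
    st=telemetry.state();im=cams.capture(name);cv2.imwrite('pics/'+fn,im[:,:,::-1]);return im,cam(name,st)
E
python3 - <<'E'
from h import *
a,C=snap('top','t0.png');b,D=snap('side','s0.png');w,W=snap('wrist','w0.png')
for n,c in (('top',C),('side',D),('wrist',W)): print(n,-c[1].T@c[2],c[1][2],c[0][0,0])
im=np.hstack([a,b])[:,:,::-1]
cv2.imwrite('pics/ts0.png',cv2.resize(np.vstack([a,b])[:,:,::-1],(512,768))[:600])
print(telemetry.state())
E
```

```text
top [ 0.42356513 -0.05765583  0.98168498] [ 0.17324617  0.02161773 -0.98464127] 404.60977710825574
side [0.34752415 0.30368159 0.58257799] [ 0.34555612 -0.51564095 -0.78403149] 354.16689456164795
wrist [ 0.30088863 -0.52240728  0.37295749] [-0.27257199 -0.11234939 -0.95555331] 292.2691734432191
{'time_s': 0.15, 'qpos': array([-1.28905971e+00,  3.59417776e-01,  1.51120308e+00, -3.46639771e-05,
        1.27252757e+00, -1.15083336e-01]), 'qd': array([-0.00099028, -0.00145326, -0.00261879,  0.00090207,  0.00160974,
       -0.00016697]), 'effort': array([ 8.27406857e-04, -5.28027749e+01, -2.78929907e+01, -2.13073640e-04,
        8.33245256e-03,  2.46794201e-05]), 'ee_pos': array([ 0.23176319, -0.55295779,  0.30319271]), 'orientation': array([-3.14144690e+00,  1.54928459e-03, -1.17396605e+00]), 'wrist_force': array([ 0.44511032, -0.14268886, -0.39570602]), 'wrist_torque': array([-0.01502778,  0.02240303,  0.0118685 ]), 'width': 0.9989780656876535}
```

View pics/t0.png

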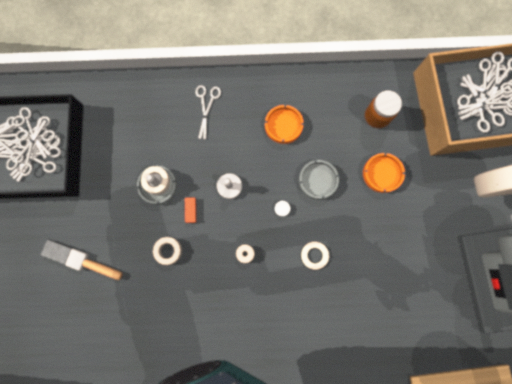

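View pics/s0.png

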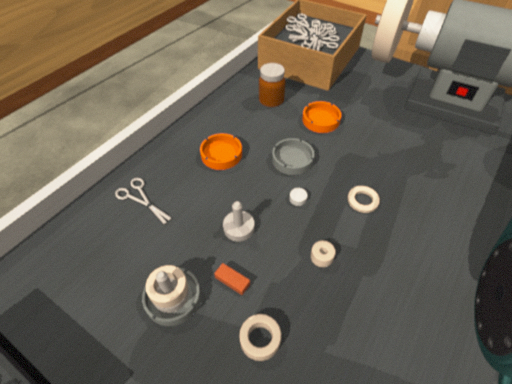

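The top view shows three rings: thick wheel (166,250), small one (245,254), thin one (315,255). It also shows the free arbor (229,185), the spare arbor in the other seat (155,183), the empty grey seat (319,179), and two orange look-alikes at (284,124) and (385,172). In the side view these are the thick wheel (261,338), small (322,253), thin (363,199), arbor (238,222) and seat (293,156). By the description the wanted wheel is the one at top (166,250) / side (261,338).

```bash
cat > m.py <<'E'
from h import *
def blobs(im,lo=150,amin=30):
    m=(im.min(2)>lo).astype(np.uint8);n,l,s,c=cv2.connectedComponentsWithStats(m)
    return [(s[i],c[i],l==i) for i in range(1,n) if s[i][4]>amin]
E
python3 - <<'E'
from m import *
t=cv2.imread('pics/t0.png')[:,:,::-1];s=cv2.imread('pics/s0.png')[:,:,::-1]
T=cam('top');S=cam('side')
def outer(im,u,v,r,lo):
    for st,c,m in blobs(im,lo):
        cn=max(cv2.findContours(m.astype(np.uint8),0,1)[0],key=cv2.contourArea)
        if cv2.pointPolygonTest(cn,(u,v),False)>=0 and st[2]<60:
            return cv2.fitEllipse(cn),cn
for lo in (130,160):
  for n,u,v,z in (('thick',166,250,.025),('small',245,254,.025),('thin',315,255,.01),('arbor',229,186,.018)):
    o=outer(t,u,v,0,lo)
    if o:
        e=o[0];P=ray(T,*e[0],z);p=o[1][:,0].astype(float);X=np.array([ray(T,*q,z)[:2] for q in p]);(c,r)=cv2.minEnclosingCircle(X.astype(np.float32));print(lo,n,np.round(e[0],1),np.round(e[1],1),P.round(4),'enc',np.round(c,4),round(2*r,4))
for n,X in (('thickside',(261,338)),('thin',(363,199)),('arbor',(238,230))):
    for lo in(130,160):
        o=outer(s,*X,0,lo)
        if o: print(n,lo,np.round(o[0][0],1),np.round(o[0][1],1),[ray(S,*o[0][0],z).round(4) for z in(.005,.0125,.02)])
print('seat rough',ray(T,319,178,.024),ray(S,293,152,.024),'spare',ray(T,155,180,.086),ray(S,165,278,.086))
print('spindle top',ray(T,229,182,.08),ray(S,237,204,.08))
crop=np.hstack([cv2.resize(t[140:290,130:350],(660,450)) ]);c2=cv2.resize(s[130:380,140:390],(450,450))
cv2.imwrite('pics/c1.png',cv2.resize(np.hstack([crop,c2]),(800,324))[:,:,::-1])
E
```

```text
130 thick [165.9 250.4] [26.5 27.8] [0.4432 0.1655 0.025 ] enc [0.4434 0.1655] 0.0657
130 small [244.4 253.2] [17.7 18.4] [ 0.4321 -0.0189  0.025 ] enc [ 0.4322 -0.0189] 0.0441
130 thin [314.5 255. ] [27.5 27.9] [ 0.424  -0.1835  0.01  ] enc [ 0.4241 -0.1834] 0.0672
130 arbor [228.6 185.4] [24.9 25.4] [0.5952 0.0163 0.018 ] enc [0.5955 0.0158] 0.0639
160 thick [166.  250.3] [25.5 26.5] [0.4433 0.1652 0.025 ] enc [0.4435 0.165 ] 0.0629
160 small [244.5 253.4] [17. 17.] [ 0.4317 -0.0191  0.025 ] enc [ 0.4319 -0.019 ] 0.0413
160 thin [314.5 255. ] [26.2 27.2] [ 0.424  -0.1835  0.01  ] enc [ 0.4238 -0.1837] 0.0653
160 arbor [228.6 185.3] [23.4 24.3] [0.5953 0.0161 0.018 ] enc [0.5956 0.0153] 0.0614
thickside 130 [259.3 336.3] [39.4 44.3] [array([0.4444, 0.1628, 0.005 ]), array([0.4432, 0.1646, 0.0125]), array([0.4419, 0.1665, 0.02  ])]
thickside 160 [259.4 335.8] [38.7 40.7] [array([0.4448, 0.1621, 0.005 ]), array([0.4435, 0.1639, 0.0125]), array([0.4423, 0.1657, 0.02  ])]
thin 130 [363.1 198.4] [24.8 30.7] [array([ 0.4229, -0.185 ,  0.005 ]), array([ 0.4219, -0.1786,  0.0125]), array([ 0.4209, -0.1723,  0.02  ])]
thin 160 [363.3 198.1] [23.3 29.4] [array([ 0.4229, -0.1859,  0.005 ]), array([ 0.4219, -0.1795,  0.0125]), array([ 0.4209, -0.1732,  0.02  ])]
arbor 130 [237.1 222.4] [28.5 34.2] [array([0.6021, 0.0093, 0.005 ]), array([0.5988, 0.0131, 0.0125]), array([0.5954, 0.0169, 0.02  ])]
arbor 160 [237.6 224.5] [22.9 28.9] [array([0.5982, 0.0127, 0.005 ]), array([0.595 , 0.0165, 0.0125]), array([0.5917, 0.0203, 0.02  ])]
seat rough [ 0.60580658 -0.20181629  0.024     ] [ 0.60311563 -0.20177744  0.024     ] spare [0.60021287 0.17800151 0.086     ] [0.59601549 0.19226248 0.086     ]
spindle top [0.59185477 0.01047149 0.08      ] [0.59246156 0.01621781 0.08      ]
```

View pics/c1.png

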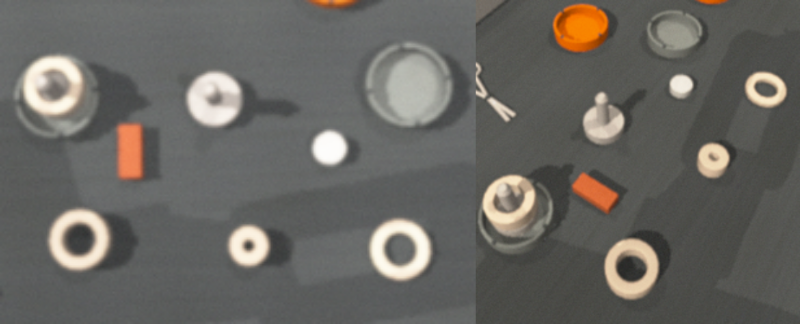

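The crop confirms it: the ring at lower left is wide (about 64 mm) and clearly thick, the right one is flat, and the middle one is small. Wheel at about (0.443, 0.165), arbor (0.594, 0.016), seat (0.605, -0.202). The two views agree to about 3 mm. Moving to the wheel.

drive_tool --plan '[{"travel":[2.3,5.7,0],"delta_rot":[0,0,0],"jaw":1},{"travel":[2.3,5.7,0],"delta_rot":[0,0,0],"jaw":1},{"travel":[2.3,5.7,0],"delta_rot":[0,0,0],"jaw":1},{"travel":[2.3,5.7,0],"delta_rot":[0,0,0],"jaw":1},{"travel":[2.3,5.7,0],"delta_rot":[0,0,0],"jaw":1},{"travel":[2.3,5.7,0],"delta_rot":[0,0,0],"jaw":1},{"travel":[2.3,5.7,0],"delta_rot":[0,0,0],"jaw":1},{"travel":[2.3,5.7,0],"delta_rot":[0,0,0],"jaw":1},{"travel":[2.3,5.7,0],"delta_rot":[0,0,0],"jaw":1},{"travel":[2.0,5.7,0],"delta_rot":[0,0,0],"jaw":1}]' --grip_force 40

```text
time_s: 1.4
ee_pos: [0.4596, 0.0259, 0.3024]
orientation: [-3.139, -0.002, -1.183]
wrist_force: [1.4, -0.5, 0.9]
width: 0.997
```

drive_tool --plan '[{"travel":[-0.5,4.6,-1],"delta_rot":[0,0,0],"jaw":1},{"travel":[-0.5,4.6,-1],"delta_rot":[0,0,0],"jaw":1},{"travel":[-0.5,4.6,-2],"delta_rot":[0,0,0],"jaw":1},{"travel":[0,0,-3],"delta_rot":[0,0,0],"jaw":1},{"travel":[0,0,-3],"delta_rot":[0,0,0],"jaw":1},{"travel":[0,0,-2],"delta_rot":[0,0,0],"jaw":1},{"travel":[0,0,-1],"delta_rot":[0,0,0],"jaw":1},{"travel":[0,0,0],"delta_rot":[0,0,0],"jaw":1},{"travel":[0,0,0],"delta_rot":[0,0,0],"jaw":1},{"travel":[0,0,0],"delta_rot":[0,0,0],"jaw":1}]'

```text
time_s: 2.65
ee_pos: [0.4458, 0.1741, 0.1703]
orientation: [-3.133, -0.003, -1.175]
wrist_force: [0.5, -0.0, -0.6]
width: 1.001
```

Run:
```python
from m import *
im,W=snap('wrist','w1.png')
print(telemetry.state()['ee_pos'],telemetry.state()['orientation'],proj(W,[.443,.165,.025]))
for lo in(130,160):
  for st,c,m in blobs(im,lo,300):
    cn=max(cv2.findContours(m.astype(np.uint8),0,1)[0],key=cv2.contourArea)
    X=np.array([ray(W,*q,.025)[:2] for q in cn[:,0].astype(float)],np.float32);print(lo,st,np.round(cv2.minEnclosingCircle(X),4) if 0 else cv2.minEnclosingCircle(X))
```

```text
[0.44593242 0.17412321 0.17037288] [-3.13226191 -0.00314516 -1.17464345] [265.44092999 209.41940701]
130 [ 251    0  135   58 1874] ((0.586995542049408, 0.1898857057094574), 0.043651845306158066)
130 [304   0  67  14 600] ((0.5932308435440063, 0.17943771183490753), 0.021434558555483818)
130 [ 473   62   39   79 1981] ((0.583499550819397, 0.037667691707611084), 0.02755318395793438)
130 [   0   99  112  121 2407] ((0.4177868366241455, 0.32339829206466675), 0.055307187139987946)
130 [ 222  165   81   82 3702] ((0.44348669052124023, 0.16798222064971924), 0.03410004824399948)
130 [121 242  40  50 537] ((0.35678327083587646, 0.23788264393806458), 0.027734922245144844)
130 [350 242  40  51 539] ((0.4274875819683075, 0.06697887927293777), 0.0283241868019104)
130 [429 277  47  28 737] ((0.4314662516117096, -0.01622738130390644), 0.020199239253997803)
160 [252   0  45  51 343] ((0.5639643669128418, 0.21103626489639282), 0.02075355499982834)
160 [304   0  66  13 579] ((0.593105673789978, 0.1797359138727188), 0.02111114002764225)
160 [279   5  39  38 491] ((0.5717885494232178, 0.19662484526634216), 0.016380175948143005)
160 [ 490   68   22   73 1214] ((0.5825859308242798, 0.035740360617637634), 0.02562452107667923)
160 [  0 102  18  41 429] ((0.4307984709739685, 0.36737531423568726), 0.014671852812170982)
160 [ 223  168   79   79 3299] ((0.44300127029418945, 0.16797739267349243), 0.033553626388311386)
160 [429 278  47  26 652] ((0.43143439292907715, -0.016167176887392998), 0.01976088248193264)
```

View pics/w1.png

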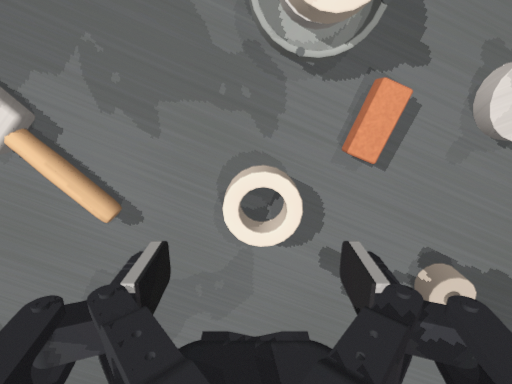

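The wrist view shows the thick wheel at (262,206) and the fingers clear on either side. The wheel's position is confirmed at about (0.443, 0.166). Going down and gripping.

drive_tool --plan '[{"travel":[-0.3,-0.8,-1],"delta_rot":[-0.004,0.009,0],"jaw":1},{"travel":[0,0,-2.5],"delta_rot":[0,0,0],"jaw":1},{"travel":[0,0,-2.5],"delta_rot":[0,0,0],"jaw":1},{"travel":[0,0,-1.5],"delta_rot":[0,0,0],"jaw":1},{"travel":[0,0,-1.0],"delta_rot":[0,0,0],"jaw":1},{"travel":[0,0,-0.6],"delta_rot":[0,0,0],"jaw":1},{"travel":[0,0,0],"delta_rot":[0,0,0],"jaw":1},{"travel":[0,0,0],"delta_rot":[0,0,0],"jaw":1},{"travel":[0,0,0],"delta_rot":[0,0,0],"jaw":1},{"travel":[0,0,0],"delta_rot":[0,0,0],"jaw":1}]'

```text
time_s: 3.95
ee_pos: [0.4438, 0.1639, 0.0776]
orientation: [-3.139, -0.005, -1.175]
wrist_force: [0.5, 0.8, -0.4]
width: 0.998
```

drive_tool --plan '[{"travel":[-0.05,0.15,-0.5],"delta_rot":[0,0,0],"jaw":1},{"travel":[0,0,0],"delta_rot":[0,0,0],"jaw":0.6},{"travel":[0,0,0],"delta_rot":[0,0,0],"jaw":0.6},{"travel":[0,0,0],"delta_rot":[0,0,0],"jaw":0.6},{"travel":[0,0,0],"delta_rot":[0,0,0],"jaw":0.6},{"travel":[0,0,0],"delta_rot":[0,0,0],"jaw":0.6},{"travel":[0,0,1.0],"delta_rot":[0,0,0],"jaw":0.6},{"travel":[0,0,1.5],"delta_rot":[0,0,0],"jaw":0.6},{"travel":[0,0,1.0],"delta_rot":[0,0,0],"jaw":0.6},{"travel":[0,0,0],"delta_rot":[0,0,0],"jaw":0.6}]' --grip_force 40

```text
time_s: 5.2
ee_pos: [0.4432, 0.1656, 0.1101]
orientation: [-3.139, -0.005, -1.174]
wrist_force: [0.0, 0.5, -1.4]
width: 0.744
```

Run:
```python
from m import *
im,W=snap('wrist','w2.png');print(telemetry.state()['wrist_force'],telemetry.state()['wrist_torque'],telemetry.state()['ee_pos'])
```

```text
[ 0.51105146 -0.48336564 -1.75383918] [0.04105819 0.01727127 0.00744763] [0.44296625 0.16557252 0.10969507]
```

View pics/w2.png

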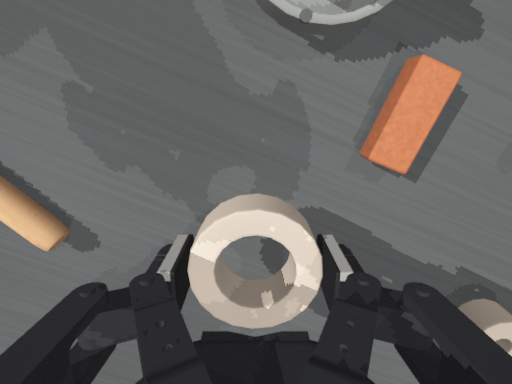

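The wheel is held level between the pads, at (256,262) with 63 mm opening, and the force reads about 1 N of weight. Carrying it over the arbor.

drive_tool --plan '[{"travel":[0,0,3.5],"delta_rot":[0,0,0],"jaw":0.6},{"travel":[0,0,3.5],"delta_rot":[0,0,0],"jaw":0.6},{"travel":[2.5,-2.5,1],"delta_rot":[0,0,0],"jaw":0.6},{"travel":[3,-3,0],"delta_rot":[0,0,0],"jaw":0.6},{"travel":[3,-3,0],"delta_rot":[0,0,0],"jaw":0.6},{"travel":[3,-3,0],"delta_rot":[0,0,0],"jaw":0.6},{"travel":[2,-2,0],"delta_rot":[0,0,0],"jaw":0.6},{"travel":[1,-1,0],"delta_rot":[0,0,0],"jaw":0.6},{"travel":[0,0,0],"delta_rot":[0,0,0],"jaw":0.6},{"travel":[0,0,0],"delta_rot":[0,0,0],"jaw":0.6}]'

```text
time_s: 6.5
ee_pos: [0.5867, 0.0166, 0.1872]
orientation: [3.134, -0.001, -1.173]
wrist_force: [-0.1, 0.5, -1.6]
width: 0.747
```

Run:
```python
from m import *
print(telemetry.state()['ee_pos'],telemetry.state()['orientation'],telemetry.state()['width'])
w,W=snap('wrist','w3.png');s,S=snap('side','s3.png')
e=telemetry.state()['ee_pos']
print('arb top proj wrist',proj(W,[.595,.0155,.08]),'side',proj(S,[.595,.0155,.08]),'wheel bottom side',proj(S,[e[0],e[1],e[2]-.0725]))
c=cv2.resize(s[120:312,110:366],(512,384))
cv2.imwrite('pics/c3.png',cv2.resize(np.hstack([w,c])[:,:,::-1],(800,300)))
```

```text
[0.58668991 0.01663697 0.18724177] [ 3.13412982e+00 -6.66547180e-04 -1.17271640e+00] 0.7471409782030124
arb top proj wrist [263.65549403 208.31753157] side [236.09160254 203.08520595] wheel bottom side [238.47366279 193.30046503]
```

View pics/c3.png

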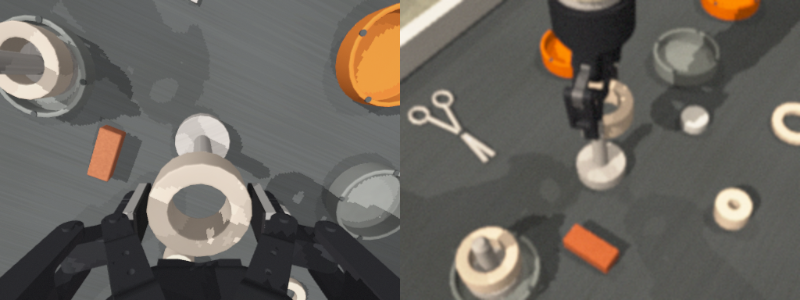

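Run:
```python
from m import *
W=cam('wrist');w=cv2.imread('pics/w3.png')[:,:,::-1]
for c in ((.595,.0155),(.592,.0155),(.598,.0155)):
  P=np.array([proj(W,[c[0]+.03*np.cos(a),c[1]+.03*np.sin(a),.018]) for a in np.linspace(0,6.28,60)])
  print(c,P.min(0).round(1),P.max(0).round(1))
m=(w.min(2)>150).astype(np.uint8);m[195:]=0
ys,xs=np.where(m[130:195,215:305]);print('foot px',xs.min()+215,xs.max()+215,ys.min()+130)
for r in (150,160,170,175): 
  x=np.where(m[r,205:305])[0]; print(r,x.min()+205,x.max()+205)
```

```text
(0.595, 0.0155) [226.2 146.7] [296.8 214.6]
(0.592, 0.0155) [224.9 150. ] [295.3 217.5]
(0.598, 0.0155) [227.5 143.3] [298.3 211.7]
foot px 224 293 147
150 241 271
160 231 285
170 226 291
175 224 292
```

drive_tool --plan '[{"travel":[0.7,0.05,0],"delta_rot":[0.003,-0.007,0],"jaw":0.6},{"travel":[0,0,0],"delta_rot":[0,0,0],"jaw":0.6},{"travel":[0,0,-1.5],"delta_rot":[0,0,0],"jaw":0.6},{"travel":[0,0,-2],"delta_rot":[0,0,0],"jaw":0.6},{"travel":[0,0,-2],"delta_rot":[0,0,0],"jaw":0.6},{"travel":[0,0,-1.5],"delta_rot":[0,0,0],"jaw":0.6},{"travel":[0,0,-0.8],"delta_rot":[0,0,0],"jaw":0.6},{"travel":[0,0,-0.3],"delta_rot":[0,0,0],"jaw":0.6},{"travel":[0,0,0],"delta_rot":[0,0,0],"jaw":0.6},{"travel":[0,0,0],"delta_rot":[0,0,0],"jaw":0.6}]'

```text
time_s: 7.85
ee_pos: [0.593, 0.019, 0.1019]
orientation: [-3.14, -0.001, -1.17]
wrist_force: [0.5, 0.5, -0.4]
width: 0.742
```

drive_tool --plan '[{"travel":[0.1,-0.1,-0.4],"delta_rot":[0,0,0],"jaw":0.6},{"travel":[0,0,-0.3],"delta_rot":[0,0,0],"jaw":0.6},{"travel":[0,0,-0.2],"delta_rot":[0,0,0],"jaw":0.6},{"travel":[0,0,-0.1],"delta_rot":[0,0,0],"jaw":0.6},{"travel":[0,0,0],"delta_rot":[0,0,0],"jaw":0.6},{"travel":[0,0,0],"delta_rot":[0,0,0],"jaw":0.6},{"travel":[0,0,0],"delta_rot":[0,0,0],"jaw":0.6},{"travel":[0,0,0],"delta_rot":[0,0,0],"jaw":0.6},{"travel":[0,0,0],"delta_rot":[0,0,0],"jaw":0.6},{"travel":[0,0,0],"delta_rot":[0,0,0],"jaw":0.6}]'

```text
time_s: 9.1
ee_pos: [0.5949, 0.0179, 0.0924]
orientation: [-3.138, -0.002, -1.17]
wrist_force: [-0.8, -0.2, -1.2]
width: 0.741
```

Now release, then rise for a look.

drive_tool --plan '[{"travel":[0,0,-0.1],"delta_rot":[0,0,0],"jaw":0.6},{"travel":[0,0,0],"delta_rot":[0,0,0],"jaw":1},{"travel":[0,0,0],"delta_rot":[0,0,0],"jaw":1},{"travel":[0,0,0],"delta_rot":[0,0,0],"jaw":1},{"travel":[0,0,0],"delta_rot":[0,0,0],"jaw":1},{"travel":[0,0,1],"delta_rot":[0,0,0],"jaw":1},{"travel":[0,0,2.5],"delta_rot":[0,0,0],"jaw":1},{"travel":[0,0,3],"delta_rot":[0,0,0],"jaw":1},{"travel":[0,0,0],"delta_rot":[0,0,0],"jaw":1},{"travel":[0,0,0],"delta_rot":[0,0,0],"jaw":1}]'

```text
time_s: 10.35
ee_pos: [0.5951, 0.0179, 0.1602]
orientation: [-3.137, -0.002, -1.17]
wrist_force: [0.3, 1.3, -1.1]
width: 1.001
```

Run:
```python
from m import *
print(telemetry.state()['ee_pos'],telemetry.state()['orientation'])
w,W=snap('wrist','w4.png');s,S=snap('side','s4.png')
for z in (.043,.08): print(z,proj(W,[.595,.0165,z])*.78125)
c=cv2.resize(s[120:312,110:366],(512,384))
cv2.imwrite('pics/c4.png',cv2.resize(np.hstack([w,c])[:,:,::-1],(800,300)))
```

```text
[0.59508884 0.0178813  0.16016453] [-3.13720678e+00 -2.49140633e-03 -1.17005014e+00]
0.043 [201.86765873 168.42615056]
0.08 [202.58323508 187.63083836]
```

View pics/c4.png

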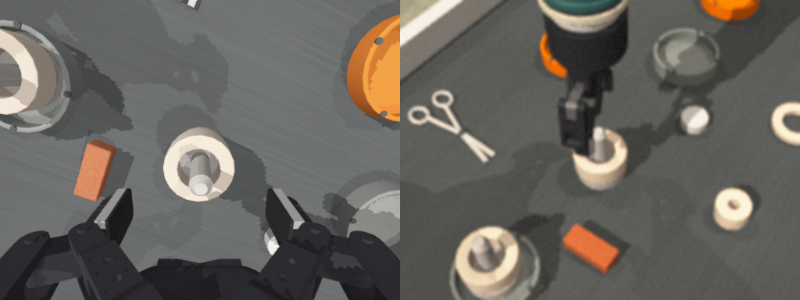

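The wheel sits fully down on the foot, which is hidden under it, at left (199,165). The spindle tip at (202,187) matches its predicted pixel of (203,188). Gripping the spindle.

drive_tool --plan '[{"travel":[0,-0.1,-1.5],"delta_rot":[-0.001,0.004,0],"jaw":1},{"travel":[0,0,-1.2],"delta_rot":[0,0,0],"jaw":1},{"travel":[0,0,-0.4],"delta_rot":[0,0,0],"jaw":1},{"travel":[0,0,0],"delta_rot":[0,0,0],"jaw":0.5},{"travel":[0,0,0],"delta_rot":[0,0,0],"jaw":0.1},{"travel":[0,0,0],"delta_rot":[0,0,0],"jaw":0.1},{"travel":[0,0,0],"delta_rot":[0,0,0],"jaw":0.1},{"travel":[0,0,0],"delta_rot":[0,0,0],"jaw":0.1},{"travel":[0,0,0],"delta_rot":[0,0,0],"jaw":0.1},{"travel":[0,0,0],"delta_rot":[0,0,0],"jaw":0.1}]' --grip_force 80

```text
time_s: 11.7
ee_pos: [0.5937, 0.0166, 0.1241]
orientation: [3.137, -0.0, -1.17]
wrist_force: [1.1, -1.8, -1.2]
width: 0.179
```

Run:
```python
from m import *
w,W=snap('wrist','w5.png');s,S=snap('side','s5.png');a=telemetry.state()
print(a['ee_pos'],a['orientation'],a['width'],a['wrist_force'],a['wrist_torque'])
c=cv2.resize(s[160:256,176:304],(512,384),interpolation=2)
cv2.imwrite('pics/c5.png',cv2.resize(np.hstack([w,c])[:,:,::-1],(800,300)))
```

```text
[0.59376059 0.01657316 0.12410428] [ 3.13737016e+00 -4.02180377e-05 -1.17010068e+00] 0.1786958984888933 [-0.52565244 -0.60295455 -1.9824632 ] [-0.06393567  0.01765824 -0.03276995]
```

View pics/c5.png

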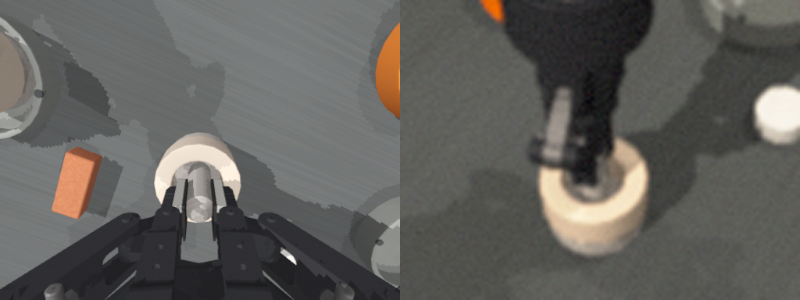

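The pads hold the spindle on both sides and it stands straight. Test lift.

drive_tool --plan '[{"travel":[0,0,1.0],"delta_rot":[0,0,0],"jaw":0.1},{"travel":[0,0,1.5],"delta_rot":[0,0,0],"jaw":0.1},{"travel":[0,0,1.5],"delta_rot":[0,0,0],"jaw":0.1},{"travel":[0,0,1.5],"delta_rot":[0,0,0],"jaw":0.1},{"travel":[0,0,0.5],"delta_rot":[0,0,0],"jaw":0.1},{"travel":[0,0,0],"delta_rot":[0,0,0],"jaw":0.1},{"travel":[0,0,0],"delta_rot":[0,0,0],"jaw":0.1},{"travel":[0,0,0],"delta_rot":[0,0,0],"jaw":0.1},{"travel":[0,0,0],"delta_rot":[0,0,0],"jaw":0.1},{"travel":[0,0,0],"delta_rot":[0,0,0],"jaw":0.1}]'

```text
time_s: 13.05
ee_pos: [0.5919, 0.017, 0.1871]
orientation: [3.134, 0.002, -1.17]
wrist_force: [-0.5, -0.4, -5.7]
width: 0.179
```

Run:
```python
from m import *
w,W=snap('wrist','w6.png');s,S=snap('side','s6.png');a=telemetry.state()
print(a['ee_pos'],a['orientation'],a['width'],a['wrist_force'])
# seat rim outer from top picture: grey, light, unsaturated annulus near (319,179)
t=cv2.imread('pics/t0.png')[:,:,::-1];T=cam('top');s0=cv2.imread('pics/s0.png')[:,:,::-1]
for im,C,(u,v),r,n in ((t,T,(319,179),28,'top'),(s0,S,(293,156),30,'side')):
  for lo in (70,80,90,100):
    m=((im.min(2)>lo)).astype(np.uint8);k=np.zeros_like(m);cv2.circle(k,(u,v),r,1,-1);m&=k
    cn=max(cv2.findContours(m,0,1)[0],key=cv2.contourArea);X=np.array([ray(C,*q,.024)[:2] for q in cn[:,0].astype(float)],np.float32)
    e=cv2.fitEllipse(X);print(n,lo,np.round(e[0],4),np.round(e[1],4))
c=cv2.resize(s[130:280,150:350],(512,384),interpolation=2)
cv2.imwrite('pics/c6.png',cv2.resize(np.hstack([w,c])[:,:,::-1],(800,300)))
```

```text
[0.59189848 0.01702269 0.18724825] [ 3.13437445e+00  1.90664156e-03 -1.16995273e+00] 0.18576832692740328 [ 0.11838903 -0.63735459 -5.53229314]
top 70 [ 0.6042 -0.2016] [0.1307 0.1351]
top 80 [ 0.6051 -0.1982] [0.1238 0.1348]
top 90 [ 0.6059 -0.1974] [0.122  0.1336]
top 100 [ 0.6054 -0.1993] [0.1166 0.1289]
side 70 [ 0.6001 -0.1967] [0.1298 0.1823]
side 80 [ 0.6006 -0.2002] [0.1276 0.171 ]
side 90 [ 0.6015 -0.1941] [0.0907 0.1123]
side 100 [ 0.5998 -0.1953] [0.0852 0.1048]
```

View pics/c6.png

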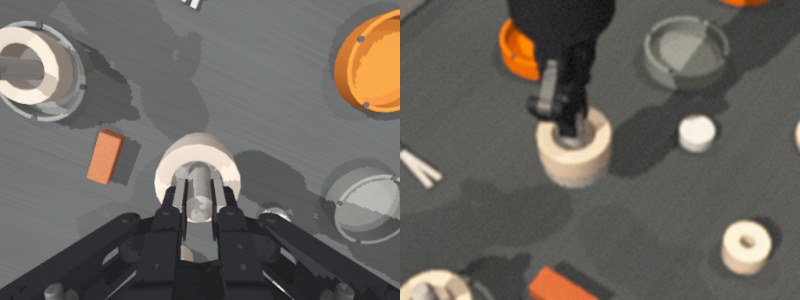

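The arbor is lifted with the wheel on it (about 5 N, hanging upright). Seat centre estimated at (0.604, -0.202). Carrying over.

drive_tool --plan '[{"travel":[0.2,-2.0,0],"delta_rot":[0.001,-0.004,0],"jaw":0.1},{"travel":[0.2,-3.5,0],"delta_rot":[0,0,0],"jaw":0.1},{"travel":[0.2,-3.5,0],"delta_rot":[0,0,0],"jaw":0.1},{"travel":[0.2,-3.5,0],"delta_rot":[0,0,0],"jaw":0.1},{"travel":[0.2,-3.5,0],"delta_rot":[0,0,0],"jaw":0.1},{"travel":[0.2,-3.0,0],"delta_rot":[0,0,0],"jaw":0.1},{"travel":[0,-2.0,0],"delta_rot":[0,0,0],"jaw":0.1},{"travel":[0,-0.5,0],"delta_rot":[0,0,0],"jaw":0.1},{"travel":[0,0,0],"delta_rot":[0,0,0],"jaw":0.1},{"travel":[0,0,0],"delta_rot":[0,0,0],"jaw":0.1}]'

```text
time_s: 14.4
ee_pos: [0.6031, -0.2099, 0.187]
orientation: [3.139, -0.001, -1.17]
wrist_force: [0.7, 0.4, -6.0]
width: 0.181
```

Run:
```python
from m import *
w,W=snap('wrist','w7.png');s,S=snap('side','s7.png');t,T=snap('top','t7.png');a=telemetry.state()
print(a['ee_pos'],a['orientation'],a['width'],a['wrist_force'])
w=w.copy();s=s.copy()
for c,col in (((.6035,-.202),(255,0,0)),):
  for C,im in ((W,w),(S,s)):
    P=np.array([proj(C,[c[0]+.047*np.cos(q),c[1]+.047*np.sin(q),.024]) for q in np.linspace(0,6.28,60)]).round().astype(int)
    for p in P[::2]: cv2.circle(im,tuple(map(int,p)),0,col,-1)
c=cv2.resize(s[90:210,210:370],(512,384),interpolation=2)
cv2.imwrite('pics/c7.png',cv2.resize(np.hstack([w,c])[:,:,::-1],(800,300)))
```

```text
[ 0.60321951 -0.2099373   0.18707992] [ 3.13905108e+00 -9.66275747e-04 -1.16927553e+00] 0.17963451580936016 [-0.11740901  0.27344596 -4.22909868]
```

View pics/c7.png

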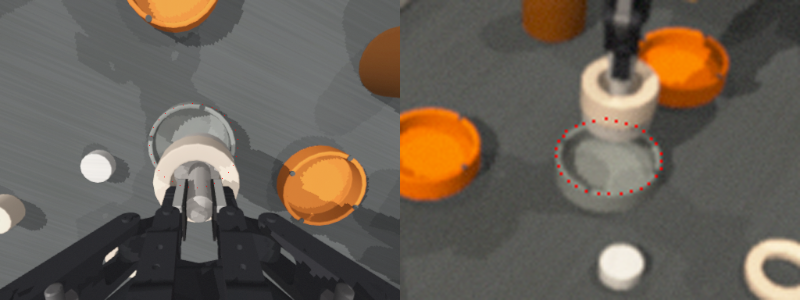

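The dotted predicted rim circle, centre (609,156) in the right panel, lies on the seat's rim. So the seat is at (0.6035, -0.202), and the held arbor is about 8 mm off in y. Shift +y, then lower (the floor should come at TCP z ≈ 0.130).

drive_tool --plan '[{"travel":[0,0.75,0],"delta_rot":[0,0,0],"jaw":0.1},{"travel":[0,0,0],"delta_rot":[0,0,0],"jaw":0.1},{"travel":[0,0,-1.5],"delta_rot":[0,0,0],"jaw":0.1},{"travel":[0,0,-1.5],"delta_rot":[0,0,0],"jaw":0.1},{"travel":[0,0,-1.2],"delta_rot":[0,0,0],"jaw":0.1},{"travel":[0,0,-0.5],"delta_rot":[0,0,0],"jaw":0.1},{"travel":[0,0,-0.2],"delta_rot":[0,0,0],"jaw":0.1},{"travel":[0,0,0],"delta_rot":[0,0,0],"jaw":0.1},{"travel":[0,0,0],"delta_rot":[0,0,0],"jaw":0.1},{"travel":[0,0,0],"delta_rot":[0,0,0],"jaw":0.1}]'

```text
time_s: 15.8
ee_pos: [0.6032, -0.2008, 0.1342]
orientation: [3.139, -0.0, -1.168]
wrist_force: [-0.4, -0.8, -4.6]
width: 0.177
```

drive_tool --plan '[{"travel":[0,-0.1,-0.2],"delta_rot":[0,0,0],"jaw":0.1},{"travel":[0,0,-0.15],"delta_rot":[0,0,0],"jaw":0.1},{"travel":[0,0,-0.05],"delta_rot":[0,0,0],"jaw":0.1},{"travel":[0,0,0],"delta_rot":[0,0,0],"jaw":0.1},{"travel":[0,0,0],"delta_rot":[0,0,0],"jaw":0.1},{"travel":[0,0,0],"delta_rot":[0,0,0],"jaw":0.1},{"travel":[0,0,0],"delta_rot":[0,0,0],"jaw":0.1},{"travel":[0,0,0],"delta_rot":[0,0,0],"jaw":0.1},{"travel":[0,0,0],"delta_rot":[0,0,0],"jaw":0.1},{"travel":[0,0,0],"delta_rot":[0,0,0],"jaw":0.1}]'

```text
time_s: 17.05
ee_pos: [0.6035, -0.202, 0.1305]
orientation: [3.139, -0.001, -1.168]
wrist_force: [-0.8, -0.4, -5.4]
width: 0.179
```

drive_tool --plan '[{"travel":[0,0,-0.08],"delta_rot":[0,0,0],"jaw":0.1},{"travel":[0,0,0],"delta_rot":[0,0,0],"jaw":0.1},{"travel":[0,0,0],"delta_rot":[0,0,0],"jaw":0.1},{"travel":[0,0,0],"delta_rot":[0,0,0],"jaw":0.1},{"travel":[0,0,0],"delta_rot":[0,0,0],"jaw":0.1},{"travel":[0,0,0],"delta_rot":[0,0,0],"jaw":0.1},{"travel":[0,0,0],"delta_rot":[0,0,0],"jaw":0.1},{"travel":[0,0,0],"delta_rot":[0,0,0],"jaw":0.1},{"travel":[0,0,0],"delta_rot":[0,0,0],"jaw":0.1},{"travel":[0,0,0],"delta_rot":[0,0,0],"jaw":0.1}]'

```text
time_s: 18.3
ee_pos: [0.6037, -0.2021, 0.1302]
orientation: [3.14, -0.002, -1.168]
wrist_force: [-0.4, -0.7, -4.0]
width: 0.18
```

drive_tool --plan '[{"travel":[0,0,-0.12],"delta_rot":[0,0,0],"jaw":0.1},{"travel":[0,0,0],"delta_rot":[0,0,0],"jaw":0.1},{"travel":[0,0,0],"delta_rot":[0,0,0],"jaw":0.1},{"travel":[0,0,0],"delta_rot":[0,0,0],"jaw":0.1},{"travel":[0,0,0],"delta_rot":[0,0,0],"jaw":0.1},{"travel":[0,0,0],"delta_rot":[0,0,0],"jaw":0.1},{"travel":[0,0,0],"delta_rot":[0,0,0],"jaw":0.1},{"travel":[0,0,0],"delta_rot":[0,0,0],"jaw":0.1},{"travel":[0,0,0],"delta_rot":[0,0,0],"jaw":0.1},{"travel":[0,0,0],"delta_rot":[0,0,0],"jaw":0.1}]'

```text
time_s: 19.55
ee_pos: [0.6039, -0.2022, 0.1301]
orientation: [3.14, -0.002, -1.168]
wrist_force: [-0.6, 0.4, -1.2]
width: 0.178
```

The load is off the wrist (-1.2 N), so the foot is on the seat floor. Release and rise.

drive_tool --plan '[{"travel":[0,0,0],"delta_rot":[0,0,0],"jaw":0.4},{"travel":[0,0,0],"delta_rot":[0,0,0],"jaw":0.8},{"travel":[0,0,0],"delta_rot":[0,0,0],"jaw":0.8},{"travel":[0,0,0],"delta_rot":[0,0,0],"jaw":0.8},{"travel":[0,0,2],"delta_rot":[0,0,0],"jaw":0.8},{"travel":[0,0,4],"delta_rot":[0,0,0],"jaw":0.8},{"travel":[-2,0,5],"delta_rot":[0,0,0],"jaw":0.8},{"travel":[-5,0,3],"delta_rot":[0,0,0],"jaw":0.8},{"travel":[-5,0,0],"delta_rot":[0,0,0],"jaw":0.8},{"travel":[0,0,0],"delta_rot":[0,0,0],"jaw":0.8}]'

```text
time_s: 20.8
ee_pos: [0.4822, -0.2027, 0.2748]
orientation: [-3.14, -0.007, -1.167]
wrist_force: [0.5, -0.7, -0.1]
width: 0.797
```

Run:
```python
from m import *
s,S=snap('side','s8.png');t,T=snap('top','t8.png');w,W=snap('wrist','w8.png');a=telemetry.state()
print(a['ee_pos'],a['width'],a['wrist_force'])
for n,C in(('side',S),('top',T),('wrist',W)): print(n,'tip at z .086',proj(C,[.6035,-.202,.086]),'wheel top',proj(C,[.6035,-.202,.049]))
for lo in (150,170):
  for st,c,m in blobs(t,lo,150):
    if 290<c[0]<350 and 140<c[1]<215:
      cn=max(cv2.findContours(m.astype(np.uint8),0,1)[0],key=cv2.contourArea);X=np.array([ray(T,*q,.049)[:2] for q in cn[:,0].astype(float)],np.float32);print('wheel at z.049',cv2.minEnclosingCircle(X))
c=cv2.resize(s[90:210,210:370],(400,300),interpolation=2);d=cv2.resize(t[120:270,130:330+0],(400,300),interpolation=2)
d=cv2.resize(t[110:290,130:370],(400,300),interpolation=2);e=cv2.resize(w,(400,300));f=cv2.resize(s,(400,300))
cv2.imwrite('pics/c8.png',np.vstack([np.hstack([c,d]),np.hstack([e,f])])[:,:,::-1])
```

```text
[ 0.48673143 -0.20393302  0.27502563] 0.8024505268345897 [0.69268866 0.10104315 0.31956991]
side tip at z .086 [295.09446788 130.63722997] wheel top [293.75339083 143.63315319]
top tip at z .086 [323.01850257 173.73709877] wheel top [320.63647852 176.9234154 ]
wrist tip at z .086 [308.99660347  57.72132327] wheel top [301.62698187  63.22490371]
wheel at z.049 ((0.6002087593078613, -0.19802671670913696), 0.04427511617541313)
wheel at z.049 ((0.604926347732544, -0.19968456029891968), 0.03257676586508751)
```

View pics/c8.png

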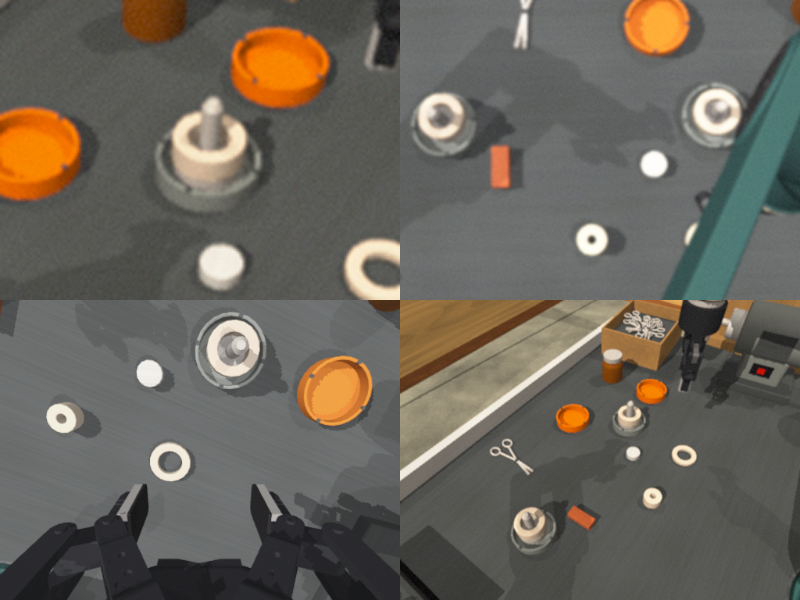

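The arbor stands upright in the grey seat with the wheel down on its foot. The tip is at side pixel about (295,131), against (295.1,130.6) predicted for fully seated. The spare arbor looks the same as before and the gripper is clear of everything. Handing in.

```bash
python3 -c "
from station import workorder;print(workorder.job_done())"
```

```text
the job is handed in; nothing more can be done
None
```

The job is done and handed in at about 21 s of the 59 s allowed. I put the thick, wide wheel over the free arbor's spindle, down onto its foot, and let go. Then I lifted the arbor by its spindle and set it in the empty grey seat.

**Last checks:**
- **Seating:** in the side view the spindle tip was at about (295,131), against (295.1,130.6) predicted for a fully seated, upright arbor. The wrist load fell from about 5 N to about 1 N when the foot touched the floor, at the expected height.
- **Wheel:** after release it measured 65 mm across (64 mm nominal) and lay within about 3 mm of the seat's centre. The gripper touched nothing, and the spare arbor looked unmoved.

**Checks that disagreed or failed:**
- The opening on the 18 mm spindle read about 15 mm. The grip held without slipping, so I took it as an offset in the reading.
- My brightness-mask fit of the seat rim failed, giving sizes well over the true 94 mm. I placed the seat from pixels read by eye in both views and confirmed it by drawing the predicted rim over the side picture.
- One of the two final wheel fits, at the lower threshold, took in part of the seat and I set it aside.

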